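# Fit the gate handle, free both catches and hold the tote gate wide

## Task

Push the loose black sleeve handle fully down onto the upright spigot on top of the tote's barred gate, while the gate is still locked. Then squeeze the safety catch at the far right end of the latch housing all the way, and after it the bolt catch next to the gate all the way. Swing the gate toward you by its handle, past the ball catch, and finish with the gate held wide open (about 80 degrees) with the gripper still gripping the handle, because the gate springs shut if let go; leave the timer, the strip pot and the tally counter where they are.

Things in the scene. Friction and masses are not known exactly. Their poses are not given: they have to be found in the camera images.
- tote: White sample-transport tote, 103 mm high, clear top, two specimen cups inside, fixed to the worktop (its place and yaw vary). Origin on the worktop under the middle of the gate opening; x points into the tote (back, away from the robot at yaw 0), y to the left, z up. Walls run from x +12 to +163 mm, y -76 to +85 mm. A grey latch housing stands to the right of the gate: x -35 to +55, y -71 to -206 mm, deck at z 70 mm. The gate opening is at x = 0, y -69 to +71 mm.
- handle: Loose black sleeve handle, a tube 26 mm outside (25 at the waist), 15 mm bore, 70 mm tall, about 50 g, open at the bottom and closed at the top; bore 62 mm deep. It stands upright, mouth down, on the worktop near its front edge, before the tote. Origin: centre of its lower end; z up along the tube.
- spigot_base (a point): On top of the gate: centre of the flat 22 mm collar (104 mm above the worktop) on which the fully seated handle's lower end rests. The spigot, 12 mm in diameter with a tapered tip, rises 32 mm above this point. It lies 95 mm from the hinge axis and moves with the gate.
- gate_hinge (a point): On the vertical hinge axis of the gate at its left end, 100 mm above the worktop. Its frame does not turn with the gate.
- gate (a joint): Gate angle in rad, 0 shut, growing as the free right end swings toward the robot (clockwise seen from above), stop at 1.75. The gate is 136 mm wide, 12 mm thick, reaches from z 10 to 100 mm. A spring closes it with 0.08 N m at 0 and 0.36 N m at 1.4 rad; a ball catch under it at 0.6 rad adds a bump of about 0.3 N m between 0.47 and 0.6 rad on the way out (then helps until 0.73). Let go, the gate swings shut. It cannot open while the bolt is home.
- safety (a joint): Safety catch slide in m, 0 locked, 0.016 fully squeezed; moves toward tote +x with about 3 N friction and stays where it is left. While it is locked, its nose blocks the bolt catch.
- safety_mid (a point): Safety catch, at the right end of the housing: midpoint between its two upright grips, level with their tops (z 135 mm). The grips are 8 mm thick, stand one behind the other along tote x, and measure 52 mm over their outer faces when locked (26 mm either way from this point) and 36 mm when squeezed. The front one (steel, 16 mm wide, rising from the deck) moves toward the rear one (grey, 28 mm wide), which is fixed. The point does not move.
- bolt (a joint): Bolt catch slide in m, 0 home (its nose 12 mm across the gate's front), 0.018 fully squeezed, clear of the gate; moves toward tote -y (right) with about 3 N friction and stays where it is left.
- bolt_mid (a point): Bolt catch, on the housing beside the gate: midpoint between its two upright grips, level with their tops (z 135 mm). The grips are 8 mm thick and 16 mm wide, stand side by side along tote y, and measure 45 mm over their outer faces when home (22.5 mm either way from this point) and 27 mm when squeezed. The left one (steel, next to the gate) moves toward the right one (grey), which is fixed. The point does not move.
- lab_timer: Digital timer, 60x64x18 mm, lying on the worktop in front of the latch housing; bystander. Origin: centre of its underside.
- strip_pot_3: White test-strip pot with a cap, 38 mm in diameter, 68 mm tall, standing near the worktop's front edge to the left of the tote; bystander. Origin: centre of its underside.
- tally_counter: Hand tally counter, 56x52x19 mm, lying near the worktop's front edge to the right of the timer; bystander. Origin: centre of its underside.

How it is judged:
By the outcome, as a careful person would: the job done as asked, in the order asked, and still so for the second after the job is handed in, while the arm keeps its last pose, push and grip.
It also fails if it takes over 72 s, if anything falls off the work surface, if the arm or the gripper's body presses on something with over 40 N, if the wrist force passes 120 N, or if a joint passes its speed limit or range.

## Robot

A 7-joint arm with a two-finger parallel gripper is mounted at the origin on a cart in front of the work surface, level with it; the furniture and walls round the work are solid. World frame = base frame: x ahead of the robot, y to its left, z up, the work surface at z = 0. Lengths are in m, angles in rad, forces in N, time in s.
With the tool pointing down it reaches from about 0.425 to 0.825 m from the base axis. Payload 3.6 kg.
Tool frame: the origin (TCP) lies midway between the tips of the shut fingers; the grasp point (between the pads) lies env.grasp_offset behind it (env.grasp_offset is the distance from the TCP to the grasp point, in m); x points along the fingers, y is the direction in which the jaws open and shut, and the axes are right-handed (so a half turn about x gives the same grasp; the last joint's range is limited). The gripper opens to 85 mm and grips with 20 to 120 N. Pads are 22 mm wide; open, the fingers measure 114 mm over their backs; the gripper's body (76 mm by 85 mm) begins 54 mm behind the grasp point. The pads swing forward as they close: fully open they stand 13 mm farther back than shut.
Start: joints at [1.125, 0.615, -0.013, 1.423, 0.008, 1.103, -0.04], TCP at [0.264, -0.594, 0.231] pointing down, gripper open.
Joint ranges: [-3.12, 3.12], [-0.3, 2.06], [-1.34, 1.32], [0.26, 2.42], [-1.36, 4.5], [0.01, 1.98], [-2.84, 2.84]. Speed limits (rad/s): [2.79, 2.79, 3.14, 3.14, 3.14, 3.14, 3.14].

## Interface

Orientations are given as a unit quaternion [x, y, z, w].
In Python, from station import env, capture, order gives the robot as it stands.
- The arm moves only by the tool send_rows, never from a script. Its argument "increments" is one flat list of numbers, 4 for each row, row after row: the shift along the tool's x, y, z in cm, then the turn about the tool's x in rad. In form: [tx, ty, tz, roll, tx, ty, tz, roll, ...]. A call has 1 to 12 rows; each row shifts and turns the commanded pose from where the row before left it, along the tool's axes as they then stand; what a row does not reach is not made up. A row lasts 1/12 s, in which the tool goes at most 41.7 mm and 7.16 degrees, less where a joint would pass 70% of its speed; a pose out of reach is approached as far as the arm can. A call is refused whole if a number of a shift passes 4.17 or a number of a turn 0.125, either way. A call with a gripper value outside its range is refused whole. "gripper" is the opening in per cent of the stroke, from 0 (shut) to 100 (fully open), set as the call begins (left out, the last holds). The fingers move at their own pace and stop on an object; "force" is the grip in N (left out, the last holds). Time passes only in rows, so rows that do not move let the fingers close. It gives the time, the measured TCP pose, the force and the opening at its end, in the units of the state.
- env.get_obs(): the state, without advancing time (a new reading comes with each control period).
- capture(name): name is "scene" or "side" or "wrist"; returns a dict with "color" (400x640x3 uint8, blue, green, red), "fx", "fy", "cx", "cy" (pixels), "T" (4x4, takes a point from camera to world coordinates). Camera axes: x right, y down, z forward; pixel columns grow to the right and rows downward; lengths in m; the calibration is good to about 2 mm. A picture is of the moment at which its call begins. There is no depth.
- order.close_job(): hands the job in, once; it reports no verdict.
The state is a dict: "time": time; "joints": joint angles; "joint_vel": joint speeds; "effort": joint torques, N m; "tcp_pos": TCP position; "ee_rot": TCP orientation; "contact_force": force on the tool from outside, world axes, zero at the start; "wrist_torque": the same for the moment, N m; "grip_width": opening from 0.0 (shut) to 1.0 (fully open).
Only numpy, scipy, OpenCV 4.12 (cv2) and the standard library are available. Lean on these libraries where they do the work, as an engineer would, in place of code of your own. Each camera call takes 0.05 s, during which the arm holds its last target. There are 200 camera calls.

## Working session

There is one attempt and no reset: what is moved stays moved. The work goes in short steps, Python scripts to look and compute and a tool call to move; the robot and the scene stay as the last step left them, time stands still between calls to the robot, and variables do not carry over. Pictures are saved under pics/ and viewed, about 8 in all and at most 12, crops included, and the job is handed in when it is done.

Besides the shell and the picture viewer there is one more tool, called after "Request:" in YAML: its name, and indented under it one key for each argument. send_rows: Moves the arm, as the interface text tells. Its arguments: {"type":"object","properties":{"increments":{"type":"array","items":{"type":"number"}},"gripper":{"type":"number"},"force":{"type":"number"}},"required":["increments"]}

```bash
ls; mkdir -p pics; python3 - <<'E'
from station import env,capture,order
import cv2,numpy as np
o=env.get_obs();print(o,env.grasp_offset)
for n in("scene","side"):
    c=capture(n);cv2.imwrite(f"pics/{n}0.png",c["color"]);print(n,c["fx"],c["fy"],c["cx"],c["cy"]);print(np.round(c["T"],4).tolist())
E
```

```text
pics
{'time': 0.0, 'joints': array([ 1.12549681,  0.6159421 , -0.01264456,  1.42489143,  0.00813943,
        1.10336672, -0.04039748]), 'joint_vel': array([-0.00150226, -0.0004601 , -0.00089127, -0.00096928,  0.00025197,
        0.00257649,  0.00130869]), 'effort': array([-1.57383465e-04, -4.69220495e+01,  2.59105219e-01, -1.71036655e+01,
        9.94632603e-03,  9.62452468e-03, -4.62649609e-06]), 'tcp_pos': array([ 0.26403922, -0.59313356,  0.23012567]), 'ee_rot': array([-0.69144501, -0.14790608,  0.69185901, -0.14614619]), 'contact_force': array([-0.29851871,  1.10419604, -1.07003931]), 'wrist_torque': array([ 0.00292101, -0.03980733, -0.04414324]), 'grip_width': 0.9979730159621584} 0.0187
scene 477.0724233182305 477.0724233182305 317.39146444111384 191.21755986673233
[[0.4223, -0.593, 0.6856, -0.3913], [-0.9063, -0.2638, 0.3301, -0.2744], [-0.0149, -0.7607, -0.6489, 0.9136], [0.0, 0.0, 0.0, 1.0]]
side 453.8179719372713 453.8179719372713 318.36847723154676 196.97973652765532
[[-0.8495, -0.3706, 0.3756, 0.0492], [-0.5275, 0.6116, -0.5896, 0.7946], [-0.0112, -0.699, -0.715, 0.931], [0.0, 0.0, 0.0, 1.0]]
```

View pics/scene0.png

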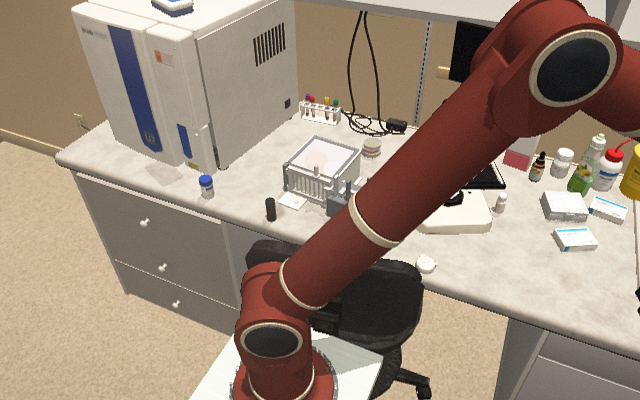

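View pics/side0.png

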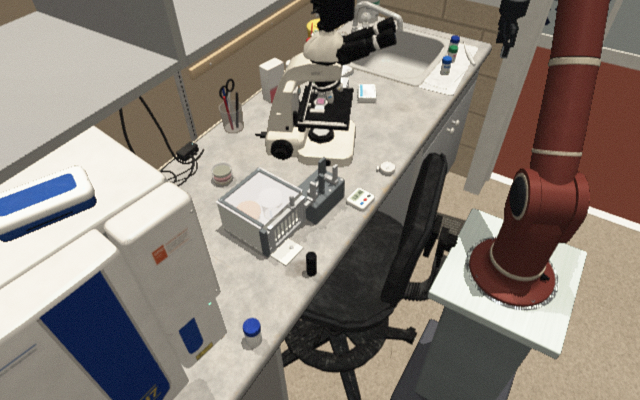

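```bash
python3 - <<'E'
import cv2
a=cv2.imread("pics/side0.png")[155:280,205:365];cv2.imwrite("pics/c_side.png",cv2.resize(a,None,fx=5,fy=4.8,interpolation=cv2.INTER_CUBIC) if 0 else cv2.resize(a[:120],None,fx=5,fy=5,interpolation=cv2.INTER_CUBIC))
E
```

```text
(no output)
```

View pics/c_side.png

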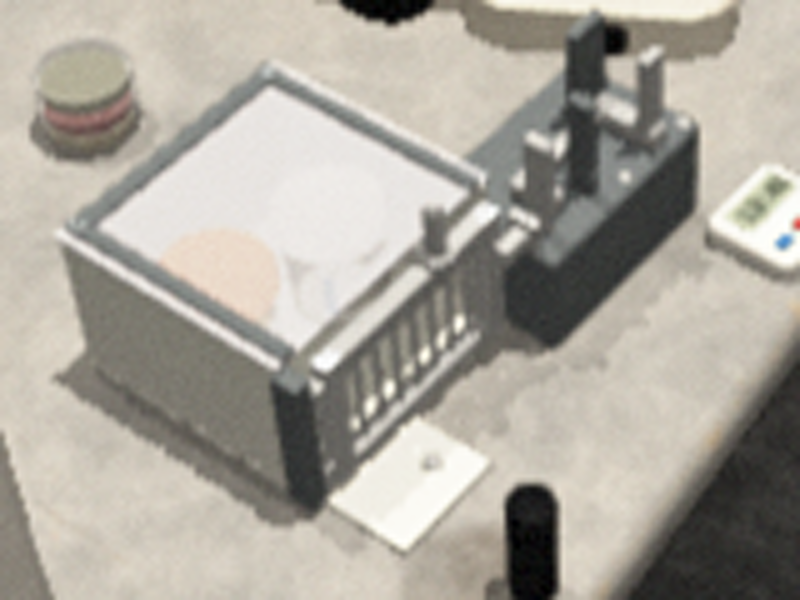

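```bash
cat > h.py <<'E'
import numpy as np,cv2
def ray(c,u,v,z):
    T=c["T"];d=T[:3,:3]@[(u-c["cx"])/c["fx"],(v-c["cy"])/c["fy"],1];t=(z-T[2,3])/d[2];return T[:3,3]+t*d
def proj(c,P):
    T=c["T"];p=(np.atleast_2d(P)-T[:3,3])@T[:3,:3];return np.c_[c["fx"]*p[:,0]/p[:,2]+c["cx"],c["fy"]*p[:,1]/p[:,2]+c["cy"]]
E
python3 - <<'E'
from h import *
from station import capture,env
from scipy.optimize import least_squares
c=capture("side")
px={'BL':(62,232,.103),'BR':(268,65,.103),'sp_tip':(435,210,.136),'sp_base':(437,258,.104),'han_top':(530,492,.07),'s_front':(652,52,.135),'s_rear':(592,17,.135),'b_left':(543,137,.135),'b_right':(583,97,.135)}
W={k:ray(c,205+u/5,155+v/5,z) for k,(u,v,z) in px.items()}
for k in W:print(k,W[k].round(4))
M={'BL':(.163,.085),'BR':(.163,-.076)}
for z,y in(('BR','BL'),):
    d=W['BL']-W['BR'];print('yaw',np.arctan2(-d[0],d[1]),np.linalg.norm(d))
d=W['s_rear']-W['s_front'];print('yaw s',np.arctan2(d[1],d[0]),np.linalg.norm(d))
d=W['b_left']-W['b_right'];print('yaw b',np.arctan2(-d[0],d[1]),np.linalg.norm(d))
E
```

```text
BL [0.6949 0.2578 0.103 ]
BR [0.6818 0.1024 0.103 ]
sp_tip [0.522  0.1726 0.136 ]
sp_base [0.5213 0.1748 0.104 ]
han_top [0.4178 0.2522 0.07  ]
s_front [0.4902 0.0163 0.135 ]
s_rear [0.5319 0.0086 0.135 ]
b_left [0.5048 0.1006 0.135 ]
b_right [0.5031 0.0647 0.135 ]
yaw -0.08360374288053697 0.15600264249747484
yaw s -0.18205824085198977 0.04235718368748237
yaw b -0.04895488476705565 0.035905179157749906
```

```bash
cat >> h.py <<'E'
from scipy.spatial.transform import Rotation as R
def st(env):
    o=env.get_obs();Rm=R.from_quat(o["ee_rot"]).as_matrix();a=np.arctan2(Rm[1,1],Rm[0,1])
    print('t',round(o["time"],2),'tcp',o["tcp_pos"].round(4),'jawyaw',round(a,3),'F',o["contact_force"].round(1),'grip',round(o["grip_width"],3),'q',o["joints"].round(2));return o,Rm,a
def to(env,p,yaw):
    "total roll (about tool x, done first), then shift cm in the rolled tool frame"
    o,Rm,a=st(env);r=(a-yaw+np.pi/2)%np.pi-np.pi/2
    R2=Rm@R.from_rotvec([r,0,0]).as_matrix();d=R2.T@(np.array(p)-o["tcp_pos"])*100
    print('roll',round(r,3),'shift cm',d.round(2),'now-frame',(Rm.T@(np.array(p)-o["tcp_pos"])*100).round(2))
E
python3 - <<'E'
from h import *
from station import env,capture
o,Rm,a=st(env);print(Rm.round(3))
to(env,(.46,-.3,.25),-.08)
c=capture("side")
for u,v in((300,155),(355,150),(361,199),(387,168),(255,340)):print(ray(c,u,v,0).round(3))
E
```

```text
t 0.15 tcp [ 0.2641 -0.5933  0.2304] jawyaw -1.152 F [ 0.3 -0.1  0.1] grip 1.003 q [ 1.13  0.62 -0.01  1.42  0.01  1.1  -0.04]
[[-0.001  0.407 -0.914]
 [ 0.002 -0.914 -0.407]
 [-1.    -0.002  0.   ]]
t 0.15 tcp [ 0.2641 -0.5933  0.2304] jawyaw -1.152 F [ 0.3 -0.1  0.1] grip 1.003 q [ 1.13  0.62 -0.01  1.42  0.01  1.1  -0.04]
roll -1.072 shift cm [ -1.92  17.18 -30.81] now-frame [ -1.92 -18.83 -29.83]
[ 0.686 -0.101  0.   ]
[ 0.549 -0.212  0.   ]
[ 0.43  -0.029  0.   ]
[ 0.424 -0.187  0.   ]
[0.425 0.472 0.   ]
```

```bash
python3 - <<'E'
from h import *
from station import env,capture
c=capture("side")
for u,v in((355,30),(398,50),(350,60)):print([ray(c,u,v,z).round(2).tolist() for z in (.2,.3,.4)])
E
```

```text
[[0.76, -0.57, 0.2], [0.66, -0.38, 0.3], [0.56, -0.2, 0.4]]
[[0.57, -0.52, 0.2], [0.49, -0.34, 0.3], [0.42, -0.16, 0.4]]
[[0.67, -0.38, 0.2], [0.58, -0.22, 0.3], [0.5, -0.06, 0.4]]
```

Request:
send_rows:
  increments: [0,-2.86,-2.27,0,0,-2.86,-2.27,0,0,-2.86,-2.27,0,0,-2.86,-2.27,0,0,-2.86,-2.27,0,0,-2.86,-2.27,0,0,-2.86,-2.27,0,0,-2.86,-2.27,0,0,-2.86,-2.27,0,0,-2.86,-2.27,0,0,-2.39,-3.26,0,0,-2.39,-3.26,0]
  gripper: 70

```text
time: 1.25
tcp_pos: [0.3954, -0.1686, 0.2317]
ee_rot: [0.692, 0.146, -0.692, 0.147]
contact_force: [0.6, -1.4, 0.3]
grip_width: 0.698
```

Request:
send_rows:
  increments: [0,-3.19,-1.91,0,0,-3.19,-1.91,0,0,-3.19,-1.91,0,0,-3.19,-1.91,0,0,-3.19,-1.91,0,0,-3.19,-1.91,0,0,-3.19,-1.91,0,0,-3.19,-1.91,0,0,-3.19,-1.91,0,0,-3.19,-1.91,0,0,0,0,-0.12,0,0,0,-0.12]

```text
time: 2.25
tcp_pos: [0.4397, 0.2027, 0.2314]
ee_rot: [0.668, 0.233, -0.667, 0.232]
contact_force: [-0.3, -0.9, -0.4]
grip_width: 0.7
```

Request:
send_rows:
  increments: [0,0,0,-0.12,0,0,0,-0.12,0,0,0,-0.12,0,0,0,-0.12,0,0,0,-0.12,0,0,0,-0.12,0,0,0,-0.115]

```text
time: 2.83
tcp_pos: [0.4403, 0.1989, 0.2314]
ee_rot: [0.518, 0.482, -0.518, 0.482]
contact_force: [-0.9, -0.1, 0.4]
grip_width: 0.703
```

```bash
python3 - <<'E'
from h import *
from station import env,capture
import pickle
st(env)
for n in("wrist","scene"):
    c=capture(n);pickle.dump(c,open(f"{n}1.pkl","wb"))
    im=c["color"]
    if n=="scene":im=cv2.resize(im[125:245,250:410],None,fx=5,fy=5,interpolation=cv2.INTER_CUBIC)
    cv2.imwrite(f"pics/{n}1.png",im);print(np.round(c["T"],3).tolist(),c["fx"])
E
```

```text
t 2.83 tcp [0.4403 0.1989 0.2314] jawyaw -0.071 F [-0.9 -0.1  0.4] grip 0.703 q [-0.09  0.4  -0.53  1.88  0.25  0.93 -0.81]
[[0.997, -0.069, -0.021, 0.446], [-0.072, -0.954, -0.291, 0.273], [0.0, 0.292, -0.957, 0.373], [0.0, 0.0, 0.0, 1.0]] 335.61779644383023
[[0.422, -0.593, 0.686, -0.391], [-0.906, -0.264, 0.33, -0.274], [-0.015, -0.761, -0.649, 0.914], [0.0, 0.0, 0.0, 1.0]] 477.0724233182305
```

View pics/wrist1.png

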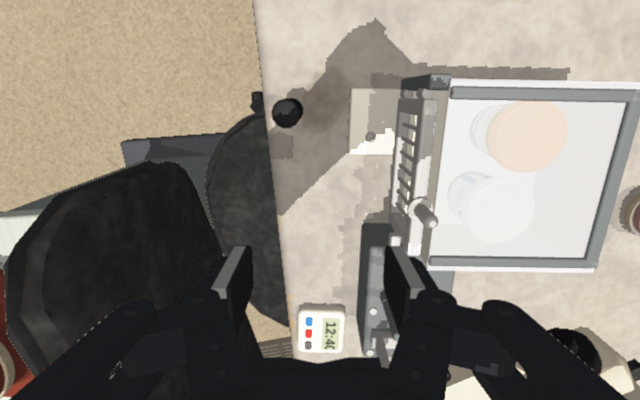

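```bash
python3 - <<'E'
from h import *
import pickle
c=pickle.load(open("wrist1.pkl","rb"));im=c["color"]
cv2.imwrite("pics/w1c.png",cv2.resize(im[95:230,265:445],None,fx=4.4,fy=4.4,interpolation=cv2.INTER_CUBIC))
E
```

```text
(no output)
```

View pics/w1c.png

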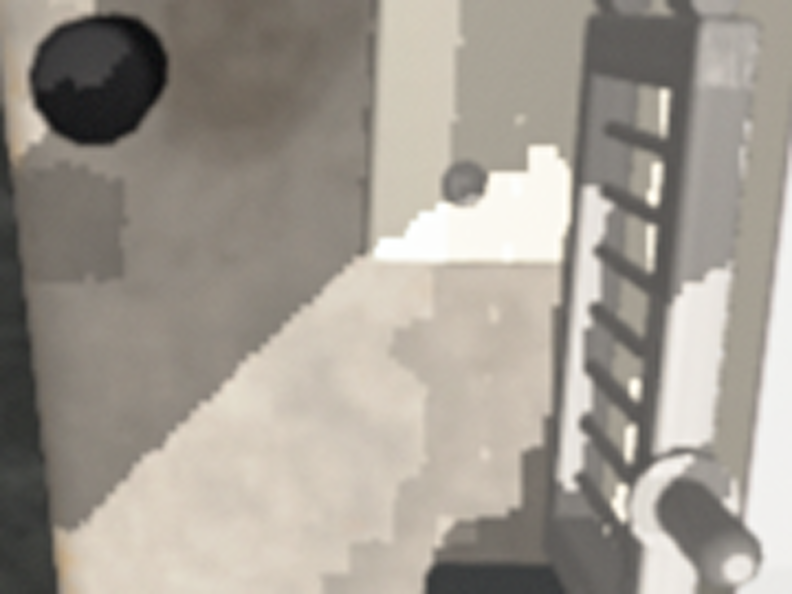

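```bash
python3 - <<'E'
from h import *
import pickle
c=pickle.load(open("wrist1.pkl","rb"))
f=lambda u,v,z:ray(c,265+u/4.4,95+v/4.4,z).round(4)
print('han',f(94,80,.07));print('tip',f(738,566,.136));print('collar',f(688,505,.104))
print('gate front top edge',f(694,20,.1),f(640,455,.1))
g=lambda u,v,z:ray(c,u,v,z).round(4)
print('roof corners', g(638,82,.103),g(595,270,.103),g(432,268,.103))
s=pickle.load(open("scene1.pkl","rb"))
print('han px in scene',proj(s,f(94,80,.07)),'tip',proj(s,f(738,566,.136)))
from station import capture,env
d=capture("side");print('side',proj(d,f(94,80,.07)),(205+530/5,155+492/5),proj(d,f(738,566,.136)),(205+435/5,155+210/5))
to(env,(*f(94,80,.07)[:2],.12),-.08)
E
```

```text
han [0.4176 0.2582 0.07  ]
tip [0.5262 0.1725 0.136 ]
collar [0.527  0.1723 0.104 ]
gate front top edge [0.5277 0.2623 0.1   ] [0.5188 0.1818 0.1   ]
roof corners [0.6901 0.2635 0.103 ] [0.6844 0.103  0.103 ] [0.5379 0.1156 0.103 ]
han px in scene [[269.36416926 199.25240599]] tip [[315.12749238 164.97104389]]
side [[309.72381653 255.17339127]] (311.0, 253.4) [[290.60599729 196.34906112]] (292.0, 197.0)
t 2.98 tcp [0.4403 0.1988 0.2313] jawyaw -0.08 F [-0.2 -0.3  0.1] grip 0.7 q [-0.09  0.4  -0.53  1.88  0.25  0.93 -0.82]
roll -0.0 shift cm [11.13 -2.74 -5.73] now-frame [11.13 -2.74 -5.73]
```

View pics/scene1.png

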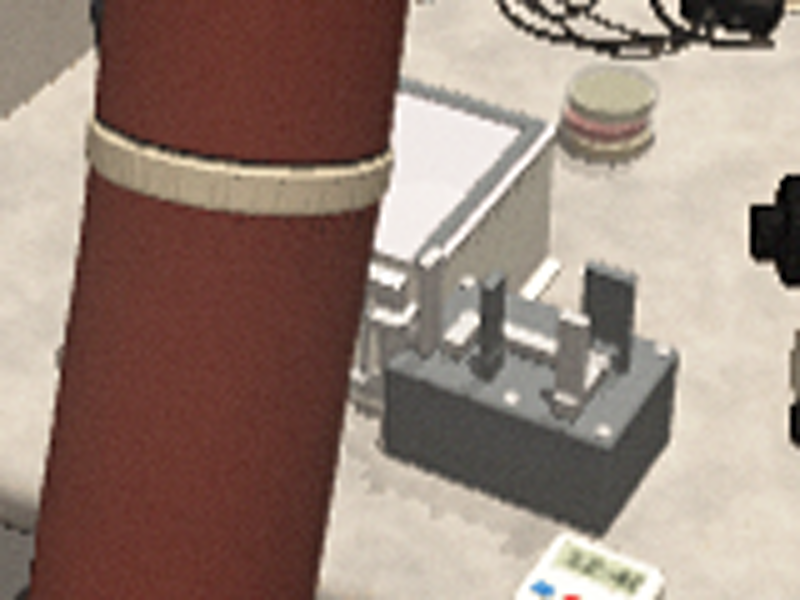

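Request:
send_rows:
  increments: [2,-0.69,-1.43,0,3,-0.69,-1.43,0,3,-0.68,-1.43,0,3.1,-0.68,-1.44,0,0,0,0,0,2.5,0,0,0,2.5,0,0,0,2.5,0,0,0,2.3,0,0,0,0,0,0,0]

```text
time: 3.82
tcp_pos: [0.4164, 0.2565, 0.0199]
ee_rot: [-0.517, -0.48, 0.522, -0.48]
contact_force: [-1.1, -0.3, 0.7]
grip_width: 0.697
```

Request:
send_rows:
  increments: [0,0,0,0,0,0,0,0,0,0,0,0,0,0,0,0,0,0,0,0,0,0,0,0]
  gripper: 10
  force: 20

```text
time: 4.32
tcp_pos: [0.4186, 0.259, 0.0241]
ee_rot: [0.52, 0.48, -0.518, 0.481]
contact_force: [-0.1, -0.5, 6.7]
grip_width: 0.285
```

Request:
send_rows:
  increments: [0,0,0,0,0,0,0,0,0,0,0,0,0,0,0,0.1,0,0,0,0.1,0,0,0,0.1,0,0,0,0.1,0,0,0,0.1,0,0,0,0.1,0,0,0,0.1,0,0,0,0.1,0,0,0,0.1]
  gripper: 60

```text
time: 5.32
tcp_pos: [0.4172, 0.2584, 0.0223]
ee_rot: [-0.677, -0.205, 0.677, -0.205]
contact_force: [-0.6, 0.2, 0.5]
grip_width: 0.604
```

Request:
send_rows:
  increments: [0,0,0,0.1,0,0,0,0.1,0,0,0,0.1,0,0,0,0.1,0,0,0,0.1,0,0,0,0.1,0,0,0,0,0,0,0,0]

```text
time: 5.98
tcp_pos: [0.4172, 0.2584, 0.0222]
ee_rot: [-0.707, 0.001, 0.707, 0.001]
contact_force: [0.4, -0.8, -0.5]
grip_width: 0.601
```

Request:
send_rows:
  increments: [0,0,0,0,0,0,0,0,0,0,0,0,0,0,0,0,0,0,0,0,0,0,0,0]
  gripper: 10
  force: 40

```text
time: 6.48
tcp_pos: [0.4175, 0.2583, 0.0224]
ee_rot: [0.707, -0.002, -0.707, -0.002]
contact_force: [-0.3, -0.1, 0.2]
grip_width: 0.285
```

```bash
python3 - <<'E'
from h import *
from station import env
st(env)
E
```

```text
t 6.48 tcp [0.4175 0.2583 0.0224] jawyaw -1.577 F [-0.3 -0.1  0.2] grip 0.285 q [-0.63  0.7   0.04  2.07 -0.07  0.37 -2.1 ]
```

Request:
send_rows:
  increments: [-3,0,0,0,-4,0,0,0,-4,0,0,0,-4,0,0,0,-1.2,0,0,0,0,2.15,-2.72,0,0,2.15,-2.72,0,0,2.15,-2.72,0,0,2.14,-2.73,0,0,0,0,0,0,0,0,0]

```text
time: 7.4
tcp_pos: [0.5269, 0.169, 0.1838]
ee_rot: [-0.707, 0.005, 0.707, 0.004]
contact_force: [0.0, 0.1, 0.2]
grip_width: 0.285
```

```bash
python3 - <<'E'
from h import *
from station import env,capture
import pickle
st(env);to(env,(.5264,.1724,.185),-1.577)
S=capture("scene");D=capture("side")
for n,c in(("scene",S),("side",D)):
    pickle.dump(c,open(n+"2.pkl","wb"))
    print(n,proj(c,[(.5264,.1724,.136),(.5264,.1724,.1625)]).round(1).tolist())
def crop(c,u,v):
    return cv2.resize(c["color"][v-30:v+30,u-25:u+25],None,fx=8,fy=8,interpolation=cv2.INTER_CUBIC)
a=crop(S,315,160);b=crop(D,291,190)
cv2.imwrite("pics/pair2.png",np.hstack([a,b]))
E
```

```text
t 7.4 tcp [0.5269 0.169  0.1838] jawyaw -1.582 F [0.  0.1 0.2] grip 0.285 q [-0.41  0.52  0.09  1.77 -0.06  0.86 -1.88]
t 7.4 tcp [0.5269 0.169  0.1838] jawyaw -1.582 F [0.  0.1 0.2] grip 0.285 q [-0.41  0.52  0.09  1.77 -0.06  0.86 -1.88]
roll -0.005 shift cm [-0.12 -0.34  0.05] now-frame [-0.12 -0.34  0.05]
scene [[315.2, 164.9], [315.0, 157.0]]
side [[290.6, 196.3], [290.0, 188.6]]
```

View pics/pair2.png

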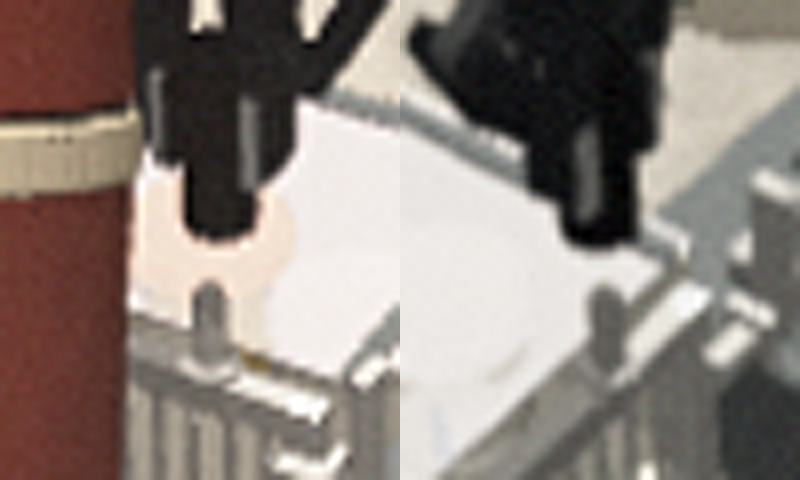

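```bash
python3 - <<'E'
from h import *
from station import env,capture
import pickle
S=capture("scene");D=capture("side");st(env)
def crop(c,u,v):
    return cv2.resize(c["color"][v-30:v+30,u-25:u+25],None,fx=8,fy=8,interpolation=cv2.INTER_CUBIC)
cv2.imwrite("pics/pair3.png",np.hstack([crop(S,315,160),crop(D,291,190)]))
for c,r in((S,range(154,159)),(D,range(184,189))):
    g=c["color"].max(2).astype(int)
    u0=315 if c is S else 291
    for v in r:print(v,g[v,u0-10:u0+11].tolist())
for c,r in((S,range(164,172)),(D,range(194,200))):
    g=c["color"].max(2).astype(int)
    u0=315 if c is S else 291
    for v in r:print(v,g[v,u0-10:u0+11].tolist())
for n in("scene2","side2"):pass
E
```

```text
t 7.6 tcp [0.5244 0.1732 0.1841] jawyaw -1.574 F [-0.3  0.5 -0.9] grip 0.287 q [-0.41  0.52  0.09  1.77 -0.06  0.86 -1.88]
154 [81, 174, 248, 244, 248, 253, 68, 32, 36, 43, 41, 42, 31, 39, 41, 111, 246, 249, 245, 243, 240]
155 [84, 196, 248, 244, 247, 253, 60, 33, 38, 40, 39, 40, 38, 39, 34, 112, 255, 247, 243, 245, 242]
156 [92, 229, 248, 243, 246, 252, 63, 34, 39, 36, 39, 44, 32, 33, 32, 98, 255, 246, 244, 243, 241]
157 [84, 228, 247, 244, 246, 251, 87, 32, 40, 38, 45, 41, 42, 39, 30, 115, 254, 245, 244, 243, 244]
158 [90, 227, 247, 243, 245, 248, 185, 34, 33, 34, 36, 36, 30, 30, 63, 178, 250, 245, 243, 244, 243]
184 [196, 104, 41, 14, 17, 10, 29, 56, 90, 82, 29, 11, 6, 11, 92, 212, 217, 210, 196, 155, 141]
185 [234, 199, 141, 70, 25, 18, 29, 72, 90, 75, 28, 7, 12, 18, 80, 190, 207, 183, 161, 135, 139]
186 [235, 235, 218, 185, 103, 34, 47, 85, 90, 61, 26, 15, 6, 14, 72, 181, 193, 153, 140, 144, 140]
187 [235, 234, 236, 232, 131, 34, 35, 64, 68, 35, 15, 13, 12, 21, 72, 186, 209, 186, 148, 143, 139]
188 [232, 233, 234, 234, 156, 37, 10, 27, 36, 12, 5, 10, 12, 12, 56, 155, 210, 213, 2
[... 843 characters left out ...]
 120, 183, 239, 235, 233, 232, 238, 245, 244]
194 [235, 233, 234, 234, 233, 233, 234, 233, 235, 236, 229, 234, 236, 234, 235, 234, 208, 162, 123, 124, 132]
195 [236, 232, 231, 231, 234, 234, 233, 234, 231, 207, 179, 201, 227, 235, 234, 206, 151, 126, 129, 158, 199]
196 [236, 233, 233, 233, 232, 234, 234, 233, 203, 144, 120, 137, 182, 236, 199, 149, 115, 121, 161, 221, 238]
197 [236, 234, 233, 235, 232, 234, 234, 228, 175, 108, 96, 105, 124, 187, 144, 120, 123, 154, 217, 243, 245]
198 [237, 234, 233, 231, 232, 234, 233, 233, 170, 104, 99, 96, 102, 122, 118, 122, 153, 208, 234, 239, 246]
199 [234, 234, 233, 233, 235, 234, 233, 232, 170, 101, 92, 95, 101, 115, 122, 146, 210, 230, 230, 233, 235]
```

Request:
send_rows:
  increments: [1.2,0,0.05,0,0.6,0,0,0,0.4,0,0,0,0.4,0,0,0,0.4,0,0,0,0.4,0,0,0,0.4,0,0,0,0,0,0,0]

```text
time: 8.27
tcp_pos: [0.5247, 0.1716, 0.1455]
ee_rot: [-0.707, 0.002, 0.708, 0.002]
contact_force: [-0.6, -0.4, 0.5]
grip_width: 0.286
```

Request:
send_rows:
  increments: [0.4,0,0,0,0.4,0,0,0,0.4,0,0,0,0.4,0,0,0,0.2,0,0,0,0,0,0,0]
  force: 60

```text
time: 8.77
tcp_pos: [0.5248, 0.1717, 0.1277]
ee_rot: [-0.707, 0.002, 0.708, 0.002]
contact_force: [-0.4, -0.3, -0.9]
grip_width: 0.28
```

Request:
send_rows:
  increments: [0.15,0,0,0,0.15,0,0,0,0.15,0,0,0,0,0,0,0]

```text
time: 9.1
tcp_pos: [0.5257, 0.1718, 0.1263]
ee_rot: [0.708, -0.002, -0.707, -0.002]
contact_force: [-3.3, -1.2, 12.6]
grip_width: 0.282
```

Request:
send_rows:
  increments: [0.15,0,0,0,0.15,0,0,0,0,0,0,0]

```text
time: 9.35
tcp_pos: [0.526, 0.1717, 0.1261]
ee_rot: [0.708, -0.002, -0.706, -0.003]
contact_force: [-8.9, -2.9, 27.9]
grip_width: 0.285
```

```bash
python3 - <<'E'
from h import *
from station import env,capture
S=capture("scene");D=capture("side");st(env)
def crop(c,u,v):
    return cv2.resize(c["color"][v-30:v+30,u-25:u+25],None,fx=8,fy=8,interpolation=cv2.INTER_CUBIC)
cv2.imwrite("pics/pair4.png",np.hstack([crop(S,315,165),crop(D,291,200)]))
E
```

```text
t 9.45 tcp [0.526  0.1717 0.1261] jawyaw -1.577 F [-7.8 -2.7 28.7] grip 0.284 q [-0.41  0.59  0.08  1.83 -0.07  0.71 -1.87]
```

View pics/pair4.png

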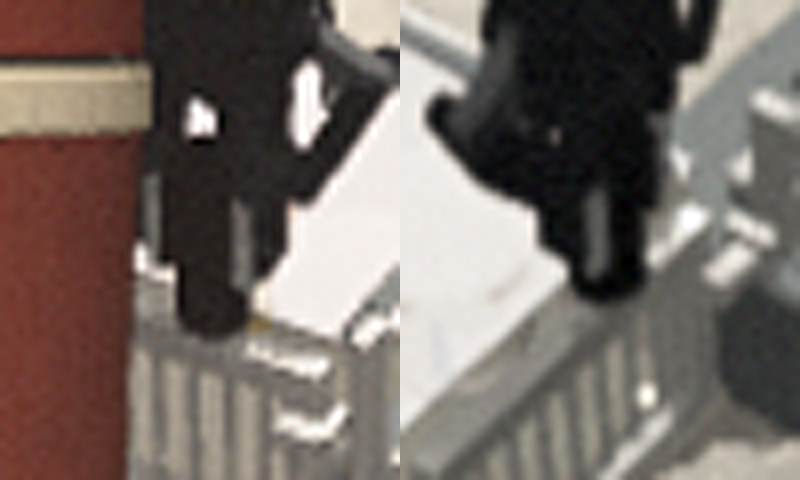

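Request:
send_rows:
  increments: [-0.3,0,0,0,0,0,0,0,0,0,0,0,0,0,0,0,0,0,0,0,-1.5,0,0,0,-3,0,0,0,-4,0,0,0,-4,0,0,0]
  gripper: 55

```text
time: 10.2
tcp_pos: [0.5243, 0.1715, 0.2489]
ee_rot: [-0.706, 0.003, 0.708, 0.002]
contact_force: [1.5, 1.0, -0.1]
grip_width: 0.548
```

Request:
send_rows:
  increments: [0,1.5,0.3,-0.125,0,1.5,0.3,-0.125,0,1.5,0.3,-0.125,0,1.5,0.3,-0.125,0,0,0,-0.125,0,0,0,-0.125,0,0,0,-0.125,0,0,0,-0.125,0,0,0,-0.125,0,0,0,-0.125,0,0,0,-0.125,0,0,0,-0.125]
  gripper: 100

```text
time: 11.2
tcp_pos: [0.5241, 0.111, 0.2482]
ee_rot: [-0.517, -0.482, 0.518, -0.482]
contact_force: [0.7, 0.6, 1.2]
grip_width: 0.995
```

Request:
send_rows:
  increments: [0,0,0,0,0,0,0,0,0,0,0,0]

```text
time: 11.45
tcp_pos: [0.5242, 0.1111, 0.2485]
ee_rot: [-0.519, -0.48, 0.52, -0.48]
contact_force: [0.1, 0.7, -0.9]
grip_width: 0.999
```

```bash
python3 - <<'E'
from h import *
from station import env,capture
import pickle
st(env)
c=capture("wrist");pickle.dump(c,open("wrist5.pkl","wb"))
print(proj(c,[(.5145,.011,.135),(.5075,.081,.135),(.5255,.172,.174)]))
cv2.imwrite("pics/wrist5.png",cv2.resize(c["color"][130:330,180:446],None,fx=3,fy=3,interpolation=cv2.INTER_CUBIC))
E
```

```text
t 11.45 tcp [0.5242 0.1111 0.2485] jawyaw -0.08 F [ 0.1  0.7 -0.9] grip 0.999 q [-0.06  0.43 -0.27  1.72  0.13  1.   -0.46]
[[315.34726124 301.35514971]
 [299.7324576  228.13749403]
 [311.11307622 115.40128794]]
```

View pics/wrist5.png

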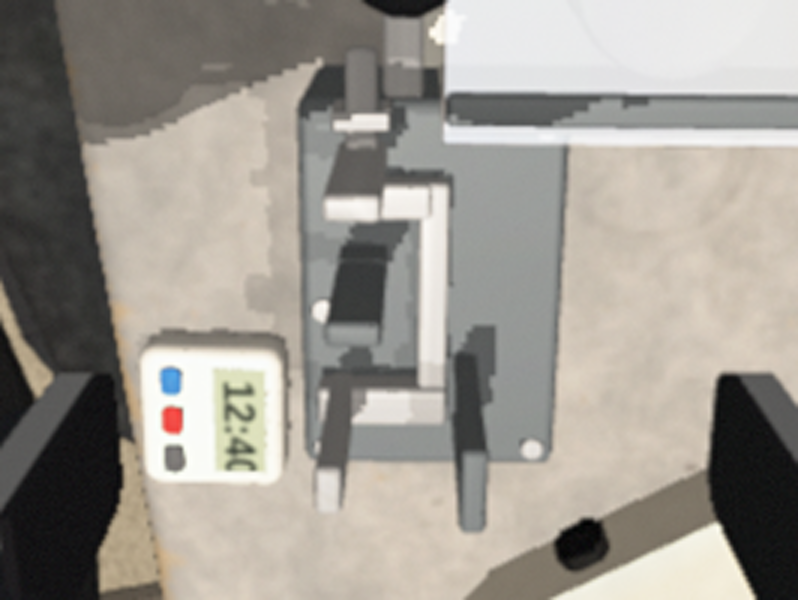

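```bash
python3 - <<'E'
from h import *
from station import env
import pickle
c=pickle.load(open("wrist5.pkl","rb"))
f=lambda u,v:ray(c,180+u/3,130+v/3,.135)
bl,br,sf,sr=f(352,207),f(353,332),f(328,490),f(473,491)
print(bl,br,sf,sr)
B=(bl+br)/2;S=(sf+sr)/2
print('B',B.round(4),np.linalg.norm(bl-br),'S',S.round(4),np.linalg.norm(sf-sr),'yaws',np.arctan2((bl-br)[0]*-1,(bl-br)[1]),np.arctan2(*(sr-sf)[[1,0]]))
print('h',ray(c,180+408/3,130-10/3,.174))
# safety target: centre 8 mm toward tote +x
y=-.08;t=S+.008*np.array([np.cos(y),np.sin(y),0]);t[2]=.18;to(env,t,y)
E
```

```text
[0.50800038 0.10601512 0.135     ] [0.50472224 0.07002478 0.135     ] [0.49259071 0.02086621 0.135     ] [0.53451652 0.01715594 0.135     ]
B [0.5064 0.088  0.135 ] 0.0361393234139092 S [0.5136 0.019  0.135 ] 0.04208966287740747 yaws -0.09083308583903944 -0.08826629847657448
h [0.52798063 0.16483774 0.174     ]
t 11.5 tcp [0.5242 0.1111 0.2486] jawyaw -0.079 F [-0.4  0.8  0.6] grip 0.996 q [-0.06  0.43 -0.27  1.72  0.13  1.   -0.46]
roll 0.001 shift cm [6.86 0.48 9.27] now-frame [6.86 0.47 9.27]
```

```bash
python3 - <<'E'
from h import *
import pickle
s=pickle.load(open("scene1.pkl","rb"))
f=lambda u,v,z=.135:ray(s,250+u/5,125+v/5,z).round(4)
print('scene br',f(494,275),'sf',f(573,317),'sr',f(610,268),'bl',f(430,257))
print('spig',ray(s,316.2,165.5,.136).round(4))
d=pickle.load(open("side2.pkl","rb"));print('side spig',ray(d,291.8,196,.136).round(4))
P=np.array([[.5145,.011,.135],[.5075,.081,.135]]);print(proj(s,P),'S meas',(250+591.5/5,125+292.5/5))
w=pickle.load(open("wrist5.pkl","rb"));print(np.round(w["T"],4).tolist(),w["cy"],w["cx"],w["fy"])
print('timer/deck edge check')
E
```

```text
scene br [0.5047 0.0663 0.135 ] sf [0.4897 0.0172 0.135 ] sr [0.5344 0.0137 0.135 ] bl [0.505  0.1024 0.135 ]
spig [0.5252 0.1689 0.136 ]
side spig [0.5244 0.17   0.136 ]
[[370.30834899 183.33220197]
 [343.95360279 177.9346752 ]] S meas (368.3, 183.5)
[[0.9968, -0.0769, -0.0238, 0.5309], [-0.0805, -0.9534, -0.2908, 0.1847], [-0.0004, 0.2917, -0.9565, 0.3898], [0.0, 0.0, 0.0, 1.0]] 195.9199794695209 317.9006205523897 335.61779644383023
timer/deck edge check
```

```bash
python3 - <<'E'
from h import *
from station import env
import pickle
w=pickle.load(open("wrist5.pkl","rb"));w1=pickle.load(open("wrist1.pkl","rb"));d=pickle.load(open("side2.pkl","rb"))
for z in(0,.05,.1,.15):print(z,'w5 blob',ray(w,373,312,z).round(3),'w1 blob',ray(w1,570,345,z).round(3),'side knob',ray(d,283,148,z).round(3),'side stage left',ray(d,297,108,z).round(3))
to(env,(.521,.017,.18),-.085)
E
```

```text
0 w5 blob [ 0.582 -0.104  0.   ] w1 blob [ 0.761 -0.074  0.   ] side knob [ 0.751 -0.101  0.   ] side stage left [ 0.836 -0.309  0.   ]
0.05 w5 blob [ 0.576 -0.067  0.05 ] w1 blob [ 0.719 -0.027  0.05 ] side knob [ 0.714 -0.053  0.05 ] side stage left [ 0.794 -0.25   0.05 ]
0.1 w5 blob [ 0.569 -0.03   0.1  ] w1 blob [0.676 0.019 0.1  ] side knob [ 0.676 -0.005  0.1  ] side stage left [ 0.752 -0.191  0.1  ]
0.15 w5 blob [0.563 0.007 0.15 ] w1 blob [0.634 0.066 0.15 ] side knob [0.638 0.043 0.15 ] side stage left [ 0.709 -0.131  0.15 ]
t 11.5 tcp [0.5242 0.1111 0.2486] jawyaw -0.079 F [-0.4  0.8  0.6] grip 0.996 q [-0.06  0.43 -0.27  1.72  0.13  1.   -0.46]
roll 0.006 shift cm [6.86 0.48 9.4 ] now-frame [6.86 0.43 9.41]
```

Request:
send_rows:
  increments: [0,0.16,3.1,0,0,0.16,3.15,0,0,0.16,3.15,0,0,0,0,0,4,0,0,0,4,0,0,0,3,0,0,0,2,0,0,0,1.8,0,0,0,0,0,0,0,0,0,0,0]

```text
time: 12.42
tcp_pos: [0.5215, 0.0173, 0.1003]
ee_rot: [-0.518, -0.481, 0.52, -0.48]
contact_force: [-0.0, -0.6, 0.9]
grip_width: 1.0
```

Request:
send_rows:
  increments: [0,0,0,0,0,0,0,0,0,0,0,0,0,0,0,0,0,0,0,0,0,0,0,0,0,0,0,0,0,0,0,0]
  gripper: 20
  force: 30

```text
time: 13.08
tcp_pos: [0.5203, 0.017, 0.1017]
ee_rot: [-0.518, -0.481, 0.52, -0.48]
contact_force: [-5.7, 0.5, 7.3]
grip_width: 0.404
```

Request:
send_rows:
  increments: [0,0,0,0,0,0,0,0,0,0,0,0]
  force: 50

```text
time: 13.33
tcp_pos: [0.5205, 0.017, 0.1018]
ee_rot: [-0.518, -0.481, 0.52, -0.48]
contact_force: [-4.2, 0.1, 8.5]
grip_width: 0.395
```

Request:
send_rows:
  increments: [0,0,0,0,0,0,0,0,0,0,0,0,0,0,0,0,0,0,0,0,0,0,0,0]
  gripper: 85

```text
time: 13.83
tcp_pos: [0.5222, 0.0171, 0.1009]
ee_rot: [0.519, 0.48, -0.519, 0.481]
contact_force: [0.0, 0.1, -0.1]
grip_width: 0.849
```

```bash
python3 - <<'E'
from h import *
from station import env,capture
to(env,(.5055,.080,.18),-.085-np.pi/2)
E
```

```text
t 13.83 tcp [0.5222 0.0171 0.1009] jawyaw -0.077 F [ 0.   0.1 -0.1] grip 0.849 q [ 0.07  0.6  -0.21  1.93  0.2   0.63 -0.35]
roll -1.563 shift cm [-7.91  6.13 -2.2 ] now-frame [-7.91 -2.15 -6.15]
```

Request:
send_rows:
  increments: [-4,0,0,0,-4,0,0,0,0,0,0,-0.12,0,0,0,-0.12,0,0,0,-0.12,0,0,0,-0.12,0,0,0,-0.12,0,0,0,-0.12,0,0,0,-0.12,0,0,0,-0.12,0,0,0,-0.12,0,0,0,-0.12]
  gripper: 82

```text
time: 14.83
tcp_pos: [0.5219, 0.0169, 0.1808]
ee_rot: [0.155, 0.69, -0.155, 0.69]
contact_force: [-0.1, -0.4, -0.4]
grip_width: 0.818
```

Request:
send_rows:
  increments: [0,0,0,-0.12,0,0,0,-0.12,0,0,0,-0.12,0,3.1,-1.1,0,0,3.1,-1.1,0,0,0,0,0,0,0,0,0]

```text
time: 15.42
tcp_pos: [0.5049, 0.0832, 0.1812]
ee_rot: [0.03, 0.706, -0.029, 0.707]
contact_force: [0.3, -0.9, 0.1]
grip_width: 0.822
```

```bash
python3 - <<'E'
from h import *
from station import env,capture
c=capture("wrist");to(env,(.5055,.081,.10),-.085-np.pi/2)
P=[(.508,.1055,.135),(.505,.0685,.135),(.5085,.018,.135),(.535,.0165,.135)]
print(proj(c,P).round(0))
cv2.imwrite("pics/wrist6.png",c["color"])
E
```

```text
t 15.47 tcp [0.5053 0.0812 0.1809] jawyaw 1.485 F [ 0.7 -0.1 -0.5] grip 0.818 q [ 0.25  0.54 -0.69  1.87  0.44  0.88  0.84]
roll -0.001 shift cm [ 8.09 -0.01  0.02] now-frame [ 8.09 -0.01  0.02]
[[356. 224.]
 [294. 224.]
 [212. 236.]
 [217. 275.]]
```

View pics/wrist6.png

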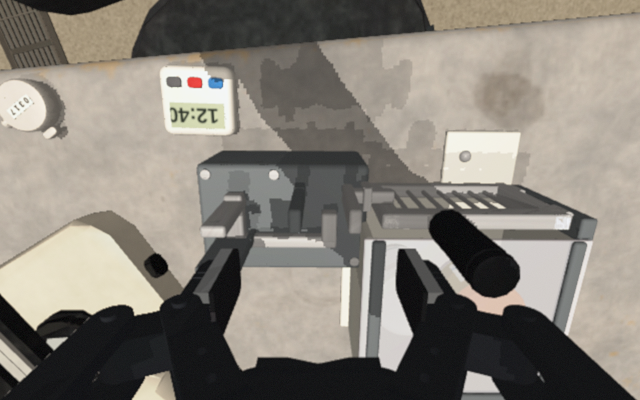

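Request:
send_rows:
  increments: [2.5,0,0,0,2,0,0,0,1.5,0,0,0,1.5,0,0,0,0,0,0,0,0,0,0,0]

```text
time: 15.97
tcp_pos: [0.5053, 0.0794, 0.1053]
ee_rot: [0.031, 0.707, -0.032, 0.706]
contact_force: [0.3, -0.0, -0.4]
grip_width: 0.812
```

Request:
send_rows:
  increments: [0,0,0,0,0,0,0,0,0,0,0,0,0,0,0,0,0,0,0,0,0,0,0,0,0,0,0,0,0,0,0,0]
  gripper: 10
  force: 30

```text
time: 16.63
tcp_pos: [0.5065, 0.0779, 0.1077]
ee_rot: [0.03, 0.705, -0.033, 0.707]
contact_force: [-0.9, -3.2, 9.9]
grip_width: 0.303
```

Request:
send_rows:
  increments: [0,0,0,0,0,0,0,0,0,0,0,0]
  force: 50

```text
time: 16.88
tcp_pos: [0.5065, 0.0778, 0.1077]
ee_rot: [0.03, 0.705, -0.034, 0.707]
contact_force: [-0.7, -3.3, 10.0]
grip_width: 0.299
```

Request:
send_rows:
  increments: [0,0,0,0,0,0,0,0,0,0,0,0,0,0,0,0,0,0,0,0,-4,0,0,0,-4,0,0,0,-4,0,0,0,0,0,0,0]
  gripper: 80

```text
time: 17.63
tcp_pos: [0.5095, 0.0834, 0.233]
ee_rot: [0.032, 0.701, -0.029, 0.711]
contact_force: [1.0, 0.9, 0.2]
grip_width: 0.8
```

```bash
python3 - <<'E'
from h import *
from station import env,capture
to(env,(.5255,.172,.127),-.085-np.pi/2)
D=capture("side");cv2.imwrite("pics/side7.png",cv2.resize(D["color"][155:275,205:365],None,fx=5,fy=5,interpolation=cv2.INTER_CUBIC))
E
```

```text
t 17.63 tcp [0.5095 0.0834 0.233 ] jawyaw 1.484 F [1.  0.9 0.2] grip 0.8 q [ 0.29  0.48 -0.73  1.8   0.38  0.99  0.89]
roll -0.002 shift cm [10.66  8.91  0.69] now-frame [10.66  8.91  0.67]
```

Request:
send_rows:
  increments: [0,2.3,0.3,0,0,2.3,0.3,0,0,2.3,0.3,0,0,2.3,0.3,0,0,0,0,0,0,0,0,0,0,0,0,0]
  gripper: 60

```text
time: 18.27
tcp_pos: [0.5247, 0.1703, 0.2245]
ee_rot: [0.03, 0.707, -0.032, 0.706]
contact_force: [-0.1, -0.7, -0.2]
grip_width: 0.6
```

```bash
python3 - <<'E'
from h import *
from station import env,capture
to(env,(.5255,.172,.127),-.085-np.pi/2)
E
```

```text
t 18.27 tcp [0.5247 0.1703 0.2245] jawyaw 1.483 F [-0.1 -0.7 -0.2] grip 0.6 q [ 0.09  0.55 -0.7   1.71  0.41  1.04  0.73]
roll -0.003 shift cm [9.75 0.2  0.09] now-frame [9.75 0.2  0.08]
```

View pics/side7.png

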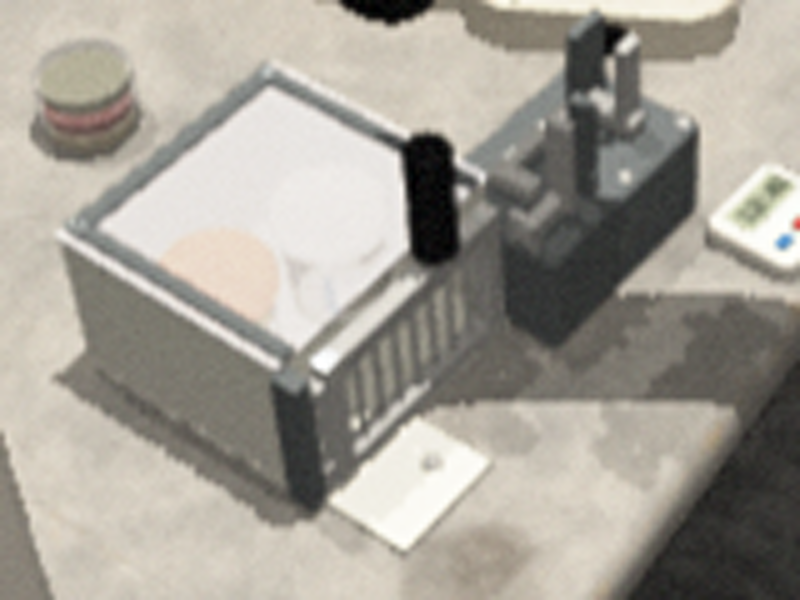

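Request:
send_rows:
  increments: [3,0.1,0.05,0,3,0.1,0.04,0,2,0,0,0,1.7,0,0,0,0,0,0,0,0,0,0,0]

```text
time: 18.77
tcp_pos: [0.526, 0.1716, 0.128]
ee_rot: [0.031, 0.707, -0.032, 0.706]
contact_force: [0.1, 0.2, 0.9]
grip_width: 0.603
```

Request:
send_rows:
  increments: [0,0,0,0,0,0,0,0,0,0,0,0,0,0,0,0,0,0,0,0,0,0,0,0]
  gripper: 10
  force: 60

```text
time: 19.27
tcp_pos: [0.5273, 0.1734, 0.1302]
ee_rot: [0.031, 0.706, -0.031, 0.707]
contact_force: [-0.6, -0.7, 6.0]
grip_width: 0.279
```

```bash
python3 - <<'E'
from h import *
from station import env
o,Rm,a=st(env)
# arc: hinge from spigot, yaw -0.085, radius 95 mm along tote +y
y=-.085;p=np.array([.5255,.172]);H=p+.095*np.array([-np.sin(y),np.cos(y)]);print('hinge',H.round(4))
n=18;th=np.linspace(0,1.44,n+1)
pos=[H+R.from_euler('z',-t).as_matrix()[:2,:2]@(p-H) for t in th]
yt0=a
for i in range(n):
    ai=a-th[i];d=pos[i+1]-pos[i];yt=np.array([np.cos(ai),np.sin(ai)]);zt=np.array([yt[1],-yt[0]])
    print(round(th[i+1],2),'ty,tz cm',(100*np.array([d@yt,d@zt])).round(3),pos[i+1].round(3),np.hypot(*pos[i+1]).round(3))
E
```

```text
t 19.27 tcp [0.5273 0.1734 0.1302] jawyaw 1.483 F [-0.6 -0.7  6. ] grip 0.279 q [ 0.04  0.66 -0.63  1.81  0.51  0.84  0.64]
hinge [0.5336 0.2667]
0.08 ty,tz cm [ 0.028 -0.759] [0.518 0.173] 0.546
0.16 ty,tz cm [ 0.028 -0.759] [0.511 0.174] 0.54
0.24 ty,tz cm [ 0.028 -0.759] [0.503 0.177] 0.533
0.32 ty,tz cm [ 0.028 -0.759] [0.496 0.179] 0.528
0.4 ty,tz cm [ 0.028 -0.759] [0.489 0.183] 0.522
0.48 ty,tz cm [ 0.028 -0.759] [0.483 0.186] 0.517
0.56 ty,tz cm [ 0.028 -0.759] [0.476 0.191] 0.513
0.64 ty,tz cm [ 0.028 -0.759] [0.471 0.196] 0.51
0.72 ty,tz cm [ 0.028 -0.759] [0.465 0.201] 0.507
0.8 ty,tz cm [ 0.028 -0.759] [0.46  0.206] 0.504
0.88 ty,tz cm [ 0.028 -0.759] [0.455 0.213] 0.503
0.96 ty,tz cm [ 0.028 -0.759] [0.451 0.219] 0.502
1.04 ty,tz cm [ 0.028 -0.759] [0.448 0.226] 0.502
1.12 ty,tz cm [ 0.028 -0.759] [0.445 0.233] 0.502
1.2 ty,tz cm [ 0.028 -0.759] [0.442 0.24 ] 0.503
1.28 ty,tz cm [ 0.028 -0.759] [0.441 0.247] 0.505
1.36 ty,tz cm [ 0.028 -0.759] [0.439 0.255] 0.508
1.44 ty,tz cm [ 0.028 -0.759] [0.439 0.262] 0.511
```

Request:
send_rows:
  increments: [0,0.02,-0.57,0.06,0,0.02,-0.57,0.06,0,0.02,-0.57,0.06,0,0.02,-0.57,0.06,0,0.02,-0.57,0.06]
  force: 80

```text
time: 19.68
tcp_pos: [0.5005, 0.1796, 0.1302]
ee_rot: [0.138, 0.692, -0.137, 0.695]
contact_force: [1.4, -1.7, 5.1]
grip_width: 0.277
```

```bash
cat > g.py <<'E'
from h import *
from station import env
o,Rm,a=st(env);H=np.array([.5336,.2667]);d=o["tcp_pos"][:2]-H
print('r',np.hypot(*d).round(4),'theta',round(-.085-np.arctan2(d[0],-d[1])+0*1,3)if 0 else round(((-np.pi/2-.085)-np.arctan2(d[1],d[0])+np.pi)%(2*np.pi)-np.pi,3),'F rad/tan',o["contact_force"])
E
python3 g.py
```

```text
t 19.68 tcp [0.5005 0.1796 0.1302] jawyaw 1.179 F [ 1.4 -1.7  5.1] grip 0.277 q [-0.03  0.61 -0.55  1.88  0.45  0.77  0.36]
r 0.0932 theta 0.278 F rad/tan [ 1.38746866 -1.72406479  5.13241944]
```

Moving freely with low force; carry on past the ball catch.

Request:
send_rows:
  increments: [0,0.02,-0.57,0.06,0,0.02,-0.57,0.06,0,0.02,-0.57,0.06,0,0.02,-0.57,0.06,0,0.02,-0.57,0.06,0,0.02,-0.57,0.06,0,0.02,-0.57,0.06,0,0.02,-0.57,0.06,0,0.02,-0.57,0.06]

```text
time: 20.43
tcp_pos: [0.46, 0.21, 0.1302]
ee_rot: [0.318, 0.63, -0.318, 0.633]
contact_force: [0.6, -3.5, 7.4]
grip_width: 0.279
```

```bash
python3 g.py
```

```text
t 20.43 tcp [0.46   0.21   0.1302] jawyaw 0.639 F [ 0.6 -3.5  7.4] grip 0.279 q [-0.21  0.56 -0.39  1.95  0.32  0.7  -0.16]
r 0.0929 theta 0.829 F rad/tan [ 0.63520585 -3.50910982  7.44344917]
```

Request:
send_rows:
  increments: [0,0.02,-0.57,0.06,0,0.02,-0.57,0.06,0,0.02,-0.57,0.06,0,0.02,-0.57,0.06,0,0.02,-0.57,0.06,0,0.02,-0.57,0.06,0,0.02,-0.57,0.06,0,0.02,-0.57,0.06,0,0.02,-0.57,0.06,0,0.01,-0.4,0.04,0,0,0,0,0,0,0,0]

```text
time: 21.43
tcp_pos: [0.4406, 0.2617, 0.1302]
ee_rot: [0.484, 0.515, -0.484, 0.516]
contact_force: [-2.1, -3.0, 8.3]
grip_width: 0.275
```

```bash
python3 g.py; python3 - <<'E'
from h import *
from station import capture
D=capture("side");S=capture("scene")
a=cv2.resize(D["color"][160:280,210:330],(560,560),interpolation=cv2.INTER_CUBIC)
b=cv2.resize(S["color"][140:225,255:305],None,fx=4.8,fy=6.588,interpolation=cv2.INTER_CUBIC)
b=cv2.resize(S["color"][140:260,260:310],(233,560),interpolation=cv2.INTER_CUBIC)
cv2.imwrite("pics/final.png",np.hstack([a,b]))
E
```

```text
t 21.43 tcp [0.4406 0.2617 0.1302] jawyaw 0.063 F [-2.1 -3.   8.3] grip 0.275 q [-0.43  0.55 -0.22  1.93  0.18  0.68 -0.7 ]
r 0.0932 theta 1.432 F rad/tan [-2.08834511 -3.01316205  8.26945337]
```

View pics/final.png

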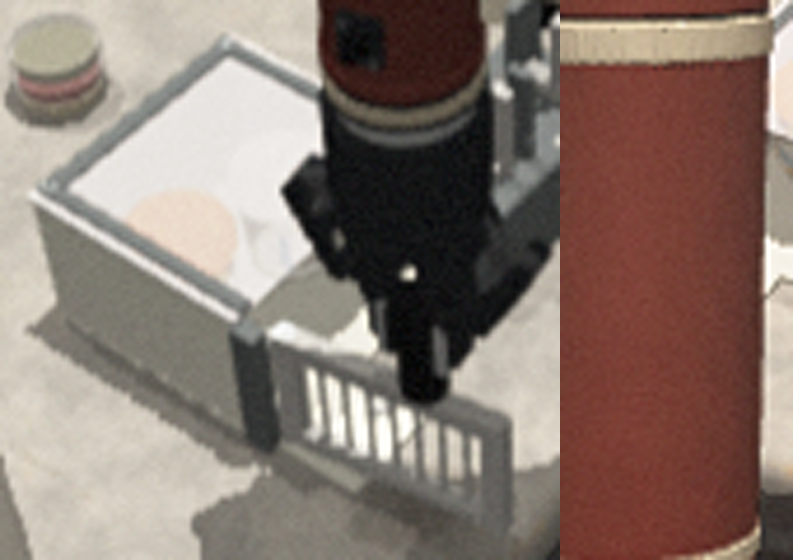

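```bash
python3 - <<'E'
from h import *
from station import capture,order
D=capture("side");f=lambda u,v:ray(D,210+u/4.667,160+v/4.667,.1)
a,b=f(283,328),f(505,412);d=b-a;print(a,b,np.linalg.norm(d),np.degrees(-np.pi/2-.085-np.arctan2(d[1],d[0]))%360)
E
python3 g.py
```

```text
[0.52456527 0.2631995  0.1       ] [0.39869764 0.2500599  0.1       ] 0.12655161607033993 79.1702135941999
t 21.58 tcp [0.4406 0.2616 0.1302] jawyaw 0.063 F [-1.5 -3.   9.2] grip 0.275 q [-0.43  0.55 -0.22  1.93  0.18  0.68 -0.7 ]
r 0.0932 theta 1.431 F rad/tan [-1.47533316 -2.99726474  9.21017742]
```

```bash
python3 -c "
from station import order
print(order.close_job())"; python3 g.py
```

```text
the job is handed in; nothing more can be done
None
the job is handed in; nothing more can be done
```

The job is handed in: the gate is held open at about 80°, with the gripper still closed on the handle at 80 N. It took about 21.6 s of the 72 s allowed.

- **Handle:** I pushed it onto the spigot with the gate still locked. It stopped at the expected collar height under a push of about 28 N, and the pictures show it flat on the collar.
- **Catches:** I squeezed the safety catch first and then the bolt catch. The gripper widths (about 34 mm and 26 mm, reading a millimetre or so low) and the side picture both show them fully squeezed.
- **Gate:** It swung past the ball catch at low force and held steady against about 3 N of spring pull.
- **Bystanders:** I never touched the timer, the strip pot or the tally counter. I did not check the pot and counter in the last picture.

**Disagreements:**
- The gate angle came out at 82° from the arm position and 79° from the image.
- The radius about my estimated hinge came out at 93 mm instead of 95 mm.
- The cameras differed by up to 8 mm on the catch positions, so I used a value between them.

The scene camera's last view of the gate was blocked by the arm, so the final check rests on the side camera. A state read after hand-in was refused, so I could not check the last second.

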